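# Pack the tall battery into the sprung lamp housing

## Robot

A 6-joint arm with a two-finger parallel gripper is mounted at the origin on the work surface. World frame = base frame: x ahead of the robot, y to its left, z up, the work surface at z = 0. Lengths are in mm, angles in rad, forces in N, time in s.
With the tool pointing down it reaches from about 350 to 925 mm from the base axis. Payload 6.4 kg.
Tool frame: the origin (TCP) lies midway between the tips of the shut fingers; the grasp point (between the pads) lies 19 mm behind it; z points along the fingers, x is the direction in which the jaws open and shut, and the axes are right-handed (so a half turn about z gives the same grasp; the last joint's range is limited). The gripper opens to 94 mm and grips with 3 to 60 N. Pads are 16 mm wide; open, the fingers measure 119 mm over their backs; the gripper's body (75 mm by 177 mm) begins 78 mm behind the grasp point.
Start: joints at [0.972, 0.245, 1.558, -0, 1.339, -0.174], TCP at [267.889, 592.241, 205.455] pointing down, gripper open.
Joint ranges: [-3.13, 3.13], [-1.02, 2.26], [0.13, 2.54], [-0.95, 4.09], [0.21, 2.88], [-2.74, 2.74]. Speed limits (rad/s): [2.57, 2.57, 3.14, 3.14, 3.14, 3.14].

## Interface

Orientations are given as a unit quaternion [w, x, y, z].
In Python, from station import env gives the robot as it stands.
- The arm moves only by the tool send_rows, never from a script. Its arguments are lists of equal length, an entry for each row: "hand": the finger opening in mm, from 0 to 94; "dp": the shift along the tool's x, y, z in mm, a list of three; "twist": the turn, a rotation vector about the tool's x, y, z in units of 8 degrees (1.0 is 8 degrees), a list of three. A call has 1 to 10 rows; each row is the pose to reach, as a shift and turn from the pose measured when the call began, along the tool's axes at that moment; what a row does not reach only later rows make up. A row lasts 1/8 s, in which the tool goes at most 62.5 mm and 10.7 degrees, less where a joint would pass 70% of its speed; a pose out of reach is approached as far as the arm can. A call with a gripper value outside its range is refused whole. The fingers move at their own pace and stop on an object; "grip_force" is the grip in N (left out, the last holds). Time passes only in rows, so rows that repeat a pose let the fingers close. It gives the time, the measured TCP pose, the force and the opening at its end, in the units of the state.
- env.read_state(): the state, without advancing time (a new reading comes with each control period).
- env.capture(name): name is "side" or "top" or "wrist"; returns (picture, depth): 400x640x3 uint8, red, green, blue; 400x640 float32, mm along the optical axis (not along the pixel's ray), 0 where there is no reading.
- env.calibration(name): a dict with "intrinsics" (3x3 intrinsics, pixels), "rvec" (rotation vector, rad) and "tvec" (3), from world to camera coordinates, as OpenCV has them; the wrist camera has in their place "T_tool_cam" (4x4, takes a point from camera to tool coordinates, whose origin is the TCP and whose axes are the tool frame's). Camera axes: x right, y down, z forward; pixel columns grow to the right and rows downward; lengths in mm; the calibration is good to about 2 mm. A picture is of the moment at which its call begins: read the wrist's pose just before it. calibration takes no time and is no camera call.
- env.hand_in(): hands the job in, once; it reports no verdict.
The state is a dict: "clock": time; "joint_pos": joint angles; "joint_velocities": joint speeds; "effort": joint torques, N m; "position": TCP position; "orientation": TCP orientation; "wrist_force": force on the tool from outside, world axes, zero at the start; "wrist_torque": the same for the moment, N m; "opening": finger opening in mm.
Only numpy, scipy, OpenCV 4.12 (cv2) and the standard library are available. Lean on these libraries where they do the work, as an engineer would, in place of code of your own. Each camera call takes 0.05 s, during which the arm holds its last target. There are 200 camera calls.

## Task

Finish packing the white lamp housing: slide the two parts standing loosely in it together against the plain end wall, away from the sprung metal plate, without lifting or tipping them over. Then pull the tall battery pack up out of its charging cup and press it down upright between them and the sprung plate until it stands fully on the housing floor. Leave everything else on the bench where it is.

Things in the scene. Friction and masses are not known exactly. Their poses are not given: they have to be found in the camera images.
- housing: White open-topped plastic lamp housing, fixed to the bench. Outside 80 (x) x 167 (y) x 60 high; walls and floor 5 thick, inside 70 x 157. Origin at the centre of its underside, z up, y along its length. Its plain end wall is at +y (inner face y = +78.5); the sprung steel plate is near its -y end.
- plate (a joint): Slide of the upright sprung steel plate across the housing (66 wide in x), in m: 0 = at rest, its face at housing y = -56; 0.008 = pushed right back, face at y = -64. The spring pushes it towards +y with about 6 N at rest, 13 N at full travel. The face is upright from 7 to 50 above the housing's underside; above that a lead-in lip flares away, 10 back at its top edge 70 above the underside.
- slot (a point): Point on the housing's inner floor where the tall pack's underside centre belongs when the row is tight: housing (0, -39.5, 5); axes as the housing. Only 2.5 is left over when the row is tight and the plate is right back.
- battery: Short black battery block, 64 (x) x 48 (y) x 70 high, about 0.45 kg, loose, standing in the housing with its x across it. Origin at the centre of its underside. It may be the first or second part from the plain end wall.
- capacitor: Aluminium can, diameter 48, 74 high, about 0.25 kg, loose, standing in the housing beside the battery block. Origin at the centre of its underside.
- cup: Grey upright rectangular charging cup, fixed, outside 84 (x) x 64 (y) x 70 high, on a black foot 100 x 80 x 8; pocket 68 x 48, its floor 10 above the bench. Origin at the centre of its underside.
- pack: Tall black battery pack with two thin grey bands, 64 (x) x 44 (y) x 130 high, about 0.5 kg, loose, standing in the cup with 60 of it inside. Origin at the centre of its underside. Either end of x may face either way in the housing.
- tin: Bystander: small open aluminium tin, diameter 56, 30 high, loose, on the robot's side of the housing. Origin at the centre of its underside.
- spare: Bystander: loose spare short black battery block, 64 x 48 x 70 high, behind the cup. Origin at the centre of its underside.
- driver: Bystander: screwdriver lying loose beyond the housing, about 200 long along its x.
- spare_can: Bystander: spare aluminium can, diameter 48, 74 high, loose, behind and right of the cup. Origin at the centre of its underside.
- brush: Bystander: brush lying loose left of the housing, about 200 long along its x.
Things that resemble listed ones, but are neither listed nor needed, are in the scene too. What is shaped like the capacitor but pink or turquoise is not meant.

How it is judged:
By the outcome, as a careful person would: the job done as asked, in the order asked, and still so for the second after the job is handed in, with the robot touching nothing.
It also fails if it takes over 61 s, if anything falls off the work surface, if the arm or the gripper's body presses on something with over 40 N, if the wrist force passes 120 N, or if a joint passes its speed limit or range.

## Working session

There is one attempt and no reset: what is moved stays moved. The work goes in short steps, Python scripts to look and compute and a tool call to move; the robot and the scene stay as the last step left them, time stands still between calls to the robot, and variables do not carry over. Pictures are saved under pics/ and viewed, about 8 in all and at most 12, crops included, and the job is handed in when it is done.

Besides the shell and the picture viewer there is one more tool, called after "Request:" by a JSON object that holds its "method" and its "body". send_rows: Moves the arm, as the interface text tells. Its arguments: {"type":"object","properties":{"hand":{"type":"array","items":{"type":"number"}},"dp":{"type":"array","items":{"type":"array","items":{"type":"number"}}},"twist":{"type":"array","items":{"type":"array","items":{"type":"number"}}},"grip_force":{"type":"number"}},"required":["hand","dp","twist"]}

```bash
ls; mkdir -p pics
cat > h.py <<'E'
import numpy as np,cv2
from scipy.spatial.transform import Rotation as R
from station import env
def pose():
    s=env.read_state();q=s["orientation"]
    return np.array(s["position"]),R.from_quat([q[1],q[2],q[3],q[0]]).as_matrix(),s
def cloud(name):
    c=env.calibration(name);p,Rm,s=pose();im,d=env.capture(name)
    K=np.array(c["intrinsics"]);v,u=np.mgrid[:400,:640]
    P=np.stack([(u-K[0,2])*d/K[0,0],(v-K[1,2])*d/K[1,1],d],-1)
    if "rvec" in c:
        Rc=cv2.Rodrigues(np.array(c["rvec"],float))[0];W=(P-np.array(c["tvec"]).ravel())@Rc
    else:
        T=np.array(c["T_tool_cam"]);W=(P@T[:3,:3].T+T[:3,3])@Rm.T+p
    W[d==0]=np.nan
    return im,W
def save(n,im): cv2.imwrite("pics/"+n,im[...,::-1])
E
python3 - <<'E'
from h import *
for n in("top","side"):
    im,W=cloud(n);save(n+"0.png",im);np.savez("/tmp/"+n,im=im,W=W)
p,Rm,s=pose();print(p,Rm.round(3),s["opening"],s["clock"])
E
```

```text
pics
[267.5733761  591.79784744 204.48378434] [[ 0.412  0.911 -0.001]
 [ 0.911 -0.412 -0.001]
 [-0.002 -0.    -1.   ]] 93.93255664617179 0.1
```

View pics/top0.png

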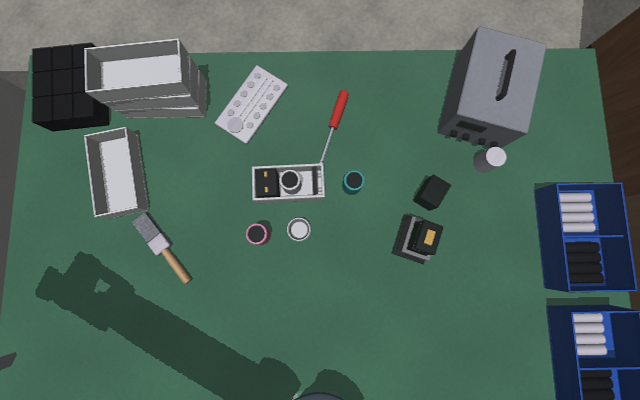

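View pics/side0.png

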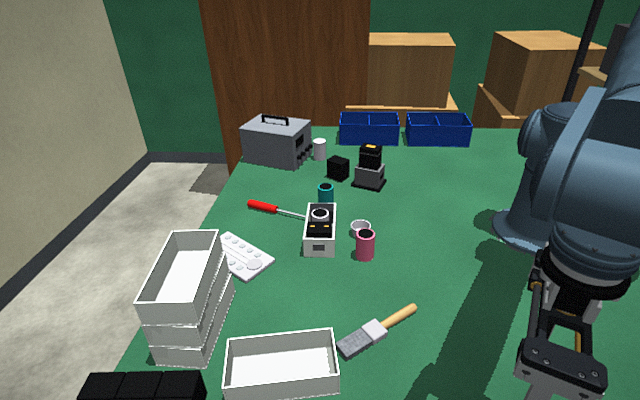

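Top picture: housing at (288,182), with the battery block at its left (+y) end (266,182), can next to it (290,181), plate at the right (319,181). Cup and pack at (418,239), tin (299,229), pink decoy (257,233), turquoise (354,181).

Run:
```python
from h import *
D=np.load("/tmp/top.npz");im,W=D["im"],D["W"];Z=W[...,2]
v,u=np.mgrid[:400,:640]
def box(m,n):
    m=m.astype(np.uint8);k,l,st,c=cv2.connectedComponentsWithStats(m)
    i=1+np.argmax(st[1:,4]);P=W[l==i]
    r=cv2.minAreaRect(P[:,:2].astype(np.float32));print(n,st[i,4],np.round(r[0],1),np.round(r[1],1),round(r[2],1),"z",np.nanmedian(P[:,2]).round(1),P[:,:2].min(0).round(),P[:,:2].max(0).round())
def roi(a,b,c,d): return (u>=a)&(u<b)&(v>=c)&(v<d)
h=roi(245,332,155,210)
box(h&(Z>50),"housing+");box(h&(Z>50)&(Z<66)&(im.min(-1)>150),"rim")
box(roi(250,278,160,205)&(Z>67)&(im.max(-1)<110)|(roi(250,278,160,205)&(Z>70)),"batt")
box(roi(276,310,160,205)&(Z>72),"can")
box(roi(385,450,205,270)&(Z>125),"pack");box(roi(385,450,205,270)&(Z>60)&(Z<80),"cup");box(roi(385,450,205,270)&(Z>4)&(Z<80),"foot+")
box(roi(285,315,215,245)&(Z>20),"tin");box(roi(410,455,170,212)&(Z>60),"spare");box(roi(340,370,165,200)&(Z>50),"turq");box(roi(240,272,215,250)&(Z>50),"pink")
print("table z",np.nanmedian(Z[roi(330,380,240,300)]))
S=np.load("/tmp/side.npz");im2=S["im"]
out=np.hstack([cv2.resize(im[150:260,240:460],(800,400),interpolation=cv2.INTER_CUBIC)])
save("crop0.png",out)
```

```text
housing+ 1322 [587.5  64.6] [ 80.9 166.8] 1.7 z 64.9 [545. -19.] [630. 148.]
rim 426 [587.5  64.4] [ 80.6 166.3] 1.9 z 60.2 [546. -19.] [630. 148.]
batt 583 [584.9 114.1] [64.5 48.2] 3.2 z 75.4 [552.  89.] [617. 138.]
can 340 [588.   59.4] [44.9 46.1] 0.7 z 79.9 [566.  36.] [610.  83.]
pack 705 [ 451.  -234.7] [45.2 64.3] 69.6 z 140.3 [ 416. -264.] [ 487. -204.]
cup 354 [ 451.  -234.7] [64.1 84.4] 70.5 z 70.3 [ 401. -254.] [ 500. -191.]
foot+ 821 [ 451.5 -234.1] [ 82.  100.4] 70.0 z 47.5 [ 393. -259.] [ 511. -182.]
tin 141 [477.6  42.2] [52.2 52.1] 88.9 z 28.8 [451.  16.] [504.  68.]
spare 598 [ 558.5 -275.5] [48.  64.3] 56.9 z 70.2 [ 520. -312.] [ 598. -240.]
turq 362 [585.8 -87.7] [45.9 47.3] 88.1 z 74.8 [ 562. -111.] [610. -65.]
pink 375 [466.9 134.3] [45.8 46.2] 44.2 z 74.7 [443. 111.] [490. 157.]
table z 0.42552623210474255
```

View pics/crop0.png

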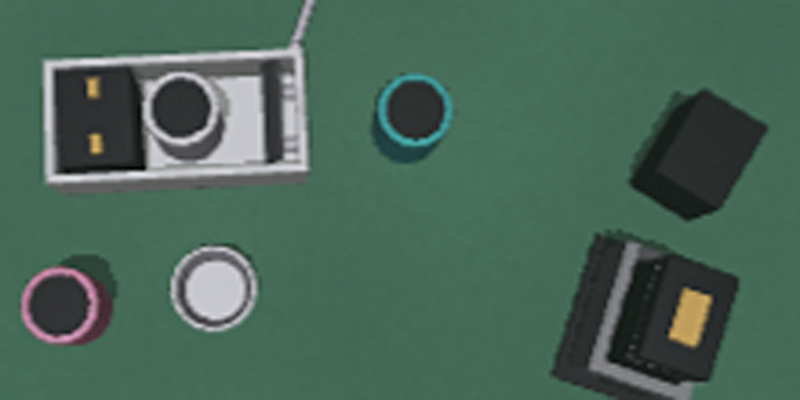

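The crop confirms it: the block is at the wall end with a small gap, the can is next to it with a gap of about 7 mm, and the plate is at the right. Driver tip is just beyond the housing.

```bash
cat >> h.py <<'E'
HC=np.array([587.5,64.5]);HA=np.radians(1.8)
def H(x,y): return HC+np.array([x*np.cos(HA)-y*np.sin(HA),x*np.sin(HA)+y*np.cos(HA)])
def toH(p): d=np.asarray(p)[...,:2]-HC;c,s=np.cos(HA),np.sin(HA);return np.stack([d[...,0]*c+d[...,1]*s,-d[...,0]*s+d[...,1]*c],-1)
def go(xy,z,yaw):
    "yaw of tool x in world, deg; prints dp and twist"
    p,Rm,s=pose();a=np.radians(yaw);c,n=np.cos(a),np.sin(a)
    T=np.array([[c,n,0],[n,-c,0],[0,0,-1.]])
    print("dp",(Rm.T@(np.array([*xy,z])-p)).round(1),"twist",(np.degrees(R.from_matrix(Rm.T@T).as_rotvec())/8).round(3),"t",s["clock"],"F",np.round(s["wrist_force"],1),"open",round(s["opening"],1),"H",toH(p).round(1),p.round(1))
E
python3 -c "
from h import *
go(H(0,-42.5),200,1.8)"
```

```text
dp [-386.7  527.5    5. ] twist [5.000e-03 1.200e-02 7.983e+00] t 0.1 F [-0.3 -0.6 -0.8] open 93.9 H [-303.2  537.1] [267.6 591.8 204.5]
```

Request:
{"method": "send_rows", "body": {"hand": [0,0,0,0,0,0,0,0,0,0], "dp": [[-32,44,1],[-70,96,1],[-109,149,2],[-148,202,2],[-187,255,3],[-225,308,3],[-264,361,4],[-303,414,4],[-342,467,5],[-387,527.5,5]], "twist": [[0,0,0.7],[0,0,1.5],[0,0,2.3],[0,0,3.1],[0,0,3.9],[0,0,4.7],[0,0,5.5],[0,0,6.3],[0,0,7.1],[0,0,7.98]], "grip_force": 20}}

```text
clock: 1.35
position: [571.0, 52.5, 199.7]
orientation: [0.001, 1.0, 0.014, -0.001]
wrist_force: [0.5, 1.2, 0.2]
opening: 0.8
```

Request:
{"method": "send_rows", "body": {"hand": [0,0], "dp": [[0,0,0],[0,0,0]], "twist": [[0,0,0],[0,0,0]]}}

```text
clock: 1.6
position: [570.4, 52.8, 199.1]
orientation: [0.0, 1.0, 0.014, -0.001]
wrist_force: [-0.2, 0.8, 0.5]
opening: 0.3
```

```bash
python3 -c "
from h import *
go(H(0,-42.5),200,1.8)
im,W=cloud('wrist');save('w0.png',im);np.savez('/tmp/w',im=im,W=W)"
```

```text
dp [17.6 31.3 -0.9] twist [ 0.004  0.02  -0.025] t 1.6 F [-0.2  0.8  0.5] open 0.3 H [-17.5 -11.1] [570.4  52.8 199.1]
```

View pics/w0.png

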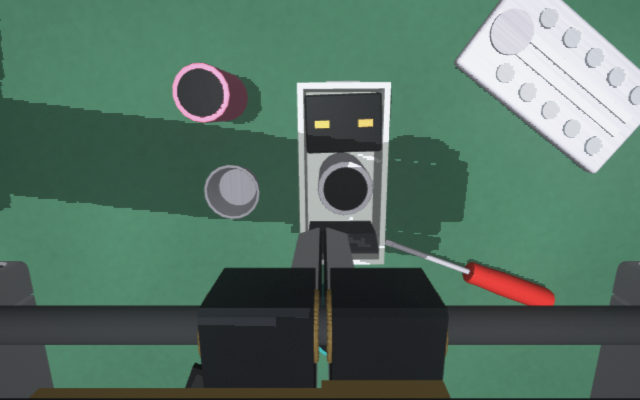

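Wrist view: housing rim spans (298–390, 84–262), block at top (343,122), can (345,187), the plate behind the finger tips. I'll cross-check the positions from this cloud.

Run:
```python
from h import *
D=np.load("/tmp/w.npz");im,W=D["im"],D["W"];Z=W[...,2];v,u=np.mgrid[:400,:640]
def box(m,n):
    P=W[m&~np.isnan(Z)];r=cv2.minAreaRect(P[:,:2].astype(np.float32));print(n,len(P),np.round(r[0],1),np.round(r[1],1),round(r[2],1),"z",np.median(P[:,2]).round(1),"H",toH(np.array(r[0])).round(1))
A=(u>280)&(u<400)&(v>70)&(v<228)
m=A&(Z>50)&(Z<66)&(im.min(-1)>120)
P=toH(W[m]);zz=W[m][:,2];print("rim x",np.percentile(P[:,0],[1,99]),"ymax",np.percentile(P[:,1],99),"z",np.median(zz))
box(A&(v<153)&(Z>68)&(Z<85),"batt");box(A&(v>155)&(Z>74)&(Z<85),"can")
# long side rims -> yaw
q=W[A&(Z>55)&(Z<64)&(u<308)];print("yaw",np.degrees(np.polyfit(q[:,1],q[:,0],1)[0]))
q=W[A&(Z>55)&(Z<64)&(u>382)];print("yaw",np.degrees(np.polyfit(q[:,1],q[:,0],1)[0]))
```

```text
rim x [-39.01077805  40.63964201] ymax 82.27371678468948 z 59.681096067777574
batt 4436 [586.  112.9] [63.8 48.1] 3.5 z 74.7 H [ 0.  48.4]
can 2337 [589.6  58.4] [46.7 46.8] 2.7 z 79.3 H [ 1.9 -6.2]
yaw -1.5762361998476397
yaw -2.7457551860479947
```

```bash
sed -i 's/587.5,64.5/588.3,63.3/;s/radians(1.8)/radians(2.0)/' h.py; python3 -c "
from h import *
go(H(0.5,-42.5),90,2)"
```

```text
dp [ 19.4  33.1 109.2] twist [ 0.005  0.018 -0.042] t 1.65 F [-0.6  0.5  0.3] open 0.3 H [-18.4  -9.2] [570.2  53.5 199.2]
```

Request:
{"method": "send_rows", "body": {"hand": [0,0,0,0,0,0], "dp": [[10,17,0],[19.5,33,10],[19.5,33,50],[19.5,33,90],[19.5,33,109],[19.5,33,109]], "twist": [[0,0,0],[0,0,0],[0,0,0],[0,0,0],[0,0,0],[0,0,0]]}}

```text
clock: 2.4
position: [589.6, 20.9, 88.7]
orientation: [0.0, 1.0, 0.015, -0.003]
wrist_force: [-0.1, 0.2, 0.7]
opening: 0.5
```

Run:
```python
from h import *
go(H(0.5,-42.5),25,2)
im,W=cloud("wrist");save("w1.png",im)
c=env.capture("top")[0];im[:160,:320]=cv2.resize(c[150:210,240:360],(320,160));save("w1.png",im)
```

```text
dp [ 1.   0.  63.7] twist [ 0.001  0.039 -0.042] t 2.4 F [-0.1  0.2  0.7] open 0.5 H [ -0.2 -42.4] [589.6  20.9  88.7]
```

View pics/w1.png

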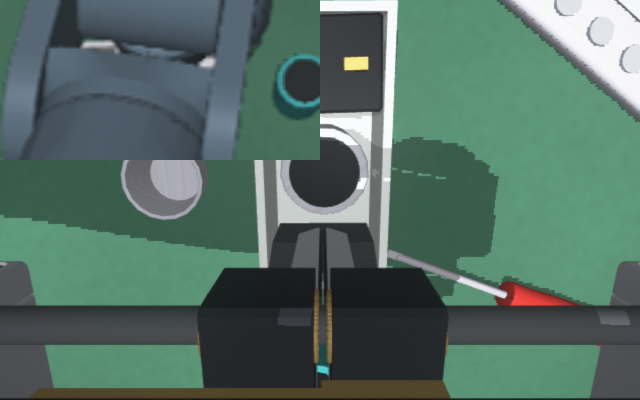

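Tips are between the can (324,172) and the plate, lined up with the can's centre. Descending.

Request:
{"method": "send_rows", "body": {"hand": [0,0,0,0,0], "dp": [[0.5,0,15],[0.5,0,27],[0.5,0,37],[0.5,0,47],[0.5,0,47]], "twist": [[0,0,0],[0,0,0],[0,0,0],[0,0,0],[0,0,0]]}}

```text
clock: 3.12
position: [591.2, 20.8, 43.3]
orientation: [0.0, 1.0, 0.015, -0.001]
wrist_force: [-0.6, 0.8, 0.1]
opening: 0.8
```

Request:
{"method": "send_rows", "body": {"hand": [0,0,0,0], "dp": [[-0.5,0,10],[-0.5,0,20],[-0.5,0,21],[-0.5,0,21]], "twist": [[0,0,0],[0,0,0],[0,0,0],[0,0,0]]}}

```text
clock: 3.62
position: [590.6, 20.8, 22.2]
orientation: [0.0, 1.0, 0.015, -0.001]
wrist_force: [-0.1, -0.2, -0.4]
opening: 0.5
```

Request:
{"method": "send_rows", "body": {"hand": [0,0,0,0,0,0,0,0], "dp": [[0,-2,0],[0,-4,0],[0,-6,0],[0,-7,0],[0,-8,0],[0,-9,0],[0,-10,0],[0,-10,0]], "twist": [[0,0,0],[0,0,0],[0,0,0],[0,0,0],[0,0,0],[0,0,0],[0,0,0],[0,0,0]]}}

```text
clock: 4.62
position: [590.4, 30.9, 22.2]
orientation: [0.0, 1.0, 0.015, -0.001]
wrist_force: [0.8, -2.1, 1.1]
opening: 0.2
```

Request:
{"method": "send_rows", "body": {"hand": [0,0,0,0,0,0], "dp": [[0,-1,0],[0,-2,0],[0,-3,0],[0,-4,0],[0,-5,0],[0,-5,0]], "twist": [[0,0,0],[0,0,0],[0,0,0],[0,0,0],[0,0,0],[0,0,0]]}}

```text
clock: 5.38
position: [590.3, 35.9, 22.2]
orientation: [0.0, 1.0, 0.015, -0.001]
wrist_force: [-0.1, -4.1, 1.2]
opening: 0.5
```

Request:
{"method": "send_rows", "body": {"hand": [0,0,0], "dp": [[0,-1,0],[0,-2,0],[0,-2,0]], "twist": [[0,0,0],[0,0,0],[0,0,0]]}}

```text
clock: 5.75
position: [590.3, 36.8, 22.3]
orientation: [0.001, 1.0, 0.015, -0.001]
wrist_force: [-0.1, -8.6, 0.7]
opening: 0.3
```

Request:
{"method": "send_rows", "body": {"hand": [0,0,0], "dp": [[0,-1,0],[0,-2,0],[0,-2,0]], "twist": [[0,0,0],[0,0,0],[0,0,0]]}}

```text
clock: 6.12
position: [590.5, 36.7, 22.4]
orientation: [0.003, 1.0, 0.015, -0.001]
wrist_force: [0.4, -11.9, 0.6]
opening: 0.6
```

Run:
```python
from h import *
go(H(0,-42.5),25,2)
im,W=cloud("wrist");save("w2.png",im);Z=W[...,2]
np.savez("/tmp/w2",im=im,W=W)
```

```text
dp [-1.2 15.9 -2.5] twist [ 0.046  0.016 -0.033] t 6.125 F [  0.4 -11.9   0.6] open 0.6 H [  1.2 -26.7] [590.5  36.7  22.4]
```

View pics/w2.png

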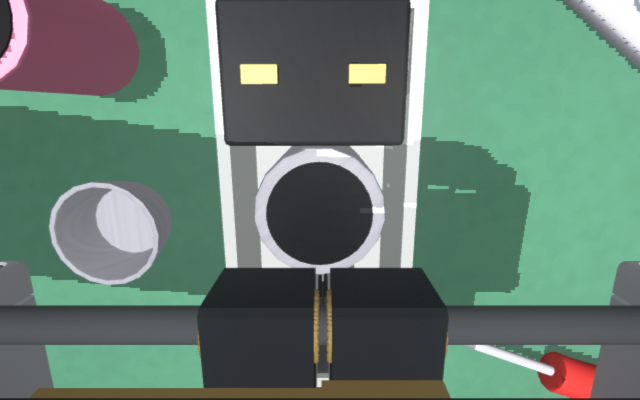

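The can (321,213) touches the block (315,75), and the push has stalled against the wall at about 12 N. Backing off and rising for a check.

Request:
{"method": "send_rows", "body": {"hand": [0,0,0,0,0,0,0,0], "dp": [[0,4,0],[0,11,0],[0,11,-20],[0,11,-70],[0,5,-130],[-18,-15,-178],[-18,-15,-178],[-18,-15,-178]], "twist": [[0,0,0],[0,0,0],[0,0,0],[0,0,0],[0,0,0],[0,0,0],[0,0,0],[0,0,0]]}}

```text
clock: 7.18
position: [572.1, 52.5, 200.3]
orientation: [0.003, 1.0, 0.015, -0.001]
wrist_force: [-0.9, -0.3, -0.4]
opening: 0.7
```

```bash
cat > m.py <<'E'
from h import *
im,W=cloud("wrist");Z=W[...,2];P=toH(W)
go(H(0,0),200,2)
def box(m,n):
    k,l,st,c=cv2.connectedComponentsWithStats(m.astype(np.uint8));i=1+np.argmax(st[1:,4]);Q=P[l==i]
    r=cv2.minAreaRect(Q.astype(np.float32));print(n,len(Q),np.round(r[0],1),np.round(r[1],1),round(r[2],1),"z",np.median(Z[l==i]).round(1))
I=(abs(P[...,0])<34)&(abs(P[...,1])<77)
box(I&(P[...,1]>28)&(Z>68)&(Z<85),"batt");box(I&(P[...,1]<29)&(P[...,1]>-30)&(Z>75)&(Z<85),"can")
r=(Z>56)&(Z<64)&(P[...,1]<95)&(P[...,1]>-30)&(abs(P[...,0])<50)&(im.min(-1)>110)
e=r&(P[...,1]>76)&(abs(P[...,0])<25);print("end wall y",np.percentile(P[e][:,1],[2,98]).round(1))
for y in(10,30,60):
    q=P[r&(abs(P[...,1]-y)<8)&(abs(P[...,0])>33)][:,0];print("rim x at",y,np.percentile(q,[1,99]).round(1),np.median(q[q<0]).round(1),np.median(q[q>0]).round(1))
pl=I&(P[...,1]<-45)&(Z>60)&(Z<75);print("plate lip",pl.sum(),np.percentile(P[pl],[2,98],axis=0).round(1) if pl.sum() else"")
E
python3 m.py
```

```text
dp [ 17.  -10.4  -1. ] twist [ 0.042  0.032 -0.034] t 7.225 F [ 0.3 -0.5 -0.8] open 0.6 H [-17.  -10.4] [571.6  52.4 199.1]
batt 4411 [-1.2 52.5] [48.8 64.1] 89.8 z 74.7
can 2337 [0.7 6.1] [45.7 47.4] 89.9 z 79.3
end wall y [80.  83.4]
rim x at 10 [-39.7  40.1] -37.0 37.5
rim x at 30 [-39.2  40.1] -37.2 37.3
rim x at 60 [-39.5  40. ] -37.4 37.4
plate lip 285 [[  9.  -68.4]
 [ 32.4 -61. ]]
```

```bash
python3 -c "
from h import *
go((452,-236),240,69.8)"
```

```text
dp [-128.4  284.8  -38.6] twist [ 0.018  0.053 -8.509] t 7.225 F [ 0.3 -0.5 -0.8] open 0.6 H [-17.  -10.4] [571.6  52.4 199.1]
```

Request:
{"method": "send_rows", "body": {"hand": [94,94,94,94,94,94,94,94,94,94], "dp": [[-14,32,-38],[-29,64,-39],[-44,98,-39],[-60,132,-39],[-75,166,-39],[-90,200,-39],[-106,235,-39],[-120,265,-39],[-128,285,-39],[-128,285,-39]], "twist": [[0,0,-1],[0,0,-2],[0,0,-3],[0,0,-4],[0,0,-5],[0,0,-6],[0,0,-7],[0,0,-8],[0,0,-8.5],[0,0,-8.5]]}}

```text
clock: 8.48
position: [451.4, -236.8, 238.6]
orientation: [-0.0, 0.822, 0.57, -0.004]
wrist_force: [0.3, 0.6, 0.1]
opening: 93.7
```

Request:
{"method": "send_rows", "body": {"hand": [94,94], "dp": [[0,0,0],[0,0,0]], "twist": [[0,0,0],[0,0,0]]}}

```text
clock: 8.72
position: [451.5, -235.9, 237.9]
orientation: [-0.001, 0.821, 0.57, -0.004]
wrist_force: [0.5, 0.4, 0.4]
opening: 93.9
```

Run:
```python
from h import *
go((452,-236),240,69.8)
im,W=cloud("wrist");save("w3.png",im);Z=W[...,2]
for lo,hi,n in((130,150,"pack"),(62,78,"cup")):
    m=(Z>lo)&(Z<hi);k,l,st,c=cv2.connectedComponentsWithStats(m.astype(np.uint8));i=1+np.argmax(st[1:,4])
    r=cv2.minAreaRect(W[l==i][:,:2].astype(np.float32));print(n,st[i],np.round(r[0],1),np.round(r[1],1),round(r[2],1),np.median(Z[l==i]).round(1))
```

```text
dp [ 0.1  0.5 -2.1] twist [-0.046  0.036 -0.033] t 8.725 F [0.5 0.4 0.4] open 93.9 H [-147.2 -294.3] [ 451.5 -235.9  237.9]
pack [ 296  160   56   79 4192] [ 451.8 -236. ] [44.1 64.1] 69.4 139.7
cup [ 297  257   54   48 1995] [ 554.9 -274.2] [48.4 53.3] 57.6 69.6
```

View pics/w3.png

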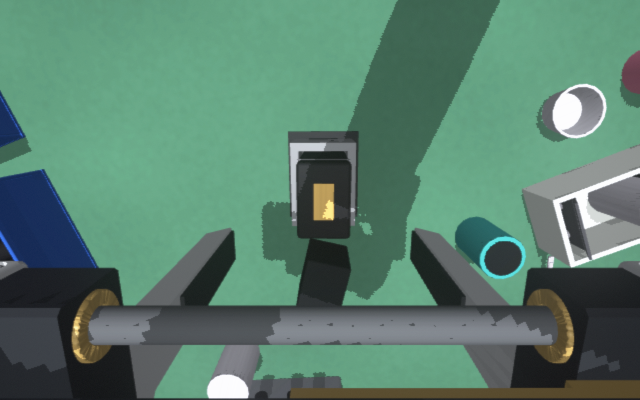

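Pack top at (323,199) is centred between the open fingers. The wrist cloud gives (451.8, -236.0), 69.4°, agreeing with the TCP. Descending to z 92.

Request:
{"method": "send_rows", "body": {"hand": [94,94,94,94,94,94], "dp": [[0,0.3,40],[0,0.3,85],[0,0.3,120],[0,0.3,140],[0,0.3,146],[0,0.3,146]], "twist": [[0,0,0],[0,0,0],[0,0,0],[0,0,0],[0,0,0],[0,0,0]]}}

```text
clock: 9.52
position: [451.1, -236.4, 92.5]
orientation: [-0.001, 0.821, 0.57, -0.004]
wrist_force: [-0.0, -0.2, 1.3]
opening: 94.3
```

Request:
{"method": "send_rows", "body": {"hand": [40,40,40,40,40,40,40,40,40,40], "dp": [[0,0,0],[0,0,0],[0,0,0],[0,0,0],[0,0,0],[0,0,0],[0,0,0],[0,0,0],[0,0,0],[0,0,0]], "twist": [[0,0,0],[0,0,0],[0,0,0],[0,0,0],[0,0,0],[0,0,0],[0,0,0],[0,0,0],[0,0,0],[0,0,0]], "grip_force": 45}}

```text
clock: 10.78
position: [451.2, -236.3, 92.5]
orientation: [-0.001, 0.821, 0.57, -0.004]
wrist_force: [1.2, 2.1, 1.7]
opening: 43.8
```

```bash
python3 -c "
from h import *
go((452,-236),92,69.8)"
```

```text
dp [0.6 0.6 0.5] twist [-0.04   0.035 -0.029] t 10.775 F [1.2 2.1 1.7] open 43.8 H [-147.5 -294.6] [ 451.2 -236.3   92.5]
```

Request:
{"method": "send_rows", "body": {"hand": [40,40,40,40,40,40,40,40], "dp": [[0,0,-8],[0,0,-20],[0,0,-35],[0,0,-50],[0,0,-70],[0,0,-90],[0,0,-100],[0,0,-100]], "twist": [[0,0,0],[0,0,0],[0,0,0],[0,0,0],[0,0,0],[0,0,0],[0,0,0],[0,0,0]]}}

```text
clock: 11.78
position: [452.3, -236.4, 193.6]
orientation: [0.0, 0.821, 0.57, -0.003]
wrist_force: [-0.1, 0.9, -6.1]
opening: 43.8
```

```bash
python3 -c "
from h import *
go(H(0,-39.5),195,92)"
```

```text
dp [291.8  37.9  -3.2] twist [-0.034  0.035 -2.804] t 11.775 F [-0.1  0.9 -6.1] open 43.8 H [-146.4 -294.7] [ 452.3 -236.4  193.6]
```

Request:
{"method": "send_rows", "body": {"hand": [40,40,40,40,40,40,40,40,40,40], "dp": [[20,3,-2],[60,8,-3],[105,14,-3],[150,20,-3],[195,25,-3],[235,31,-3],[265,35,-3],[285,37,-3],[292,38,-3],[292,38,-3]], "twist": [[0,0,-0.2],[0,0,-0.6],[0,0,-1],[0,0,-1.4],[0,0,-1.9],[0,0,-2.3],[0,0,-2.6],[0,0,-2.8],[0,0,-2.8],[0,0,-2.8]]}}

```text
clock: 13.02
position: [589.6, 23.7, 194.4]
orientation: [-0.001, 0.695, 0.719, -0.004]
wrist_force: [-0.8, 1.3, -6.6]
opening: 43.7
```

Request:
{"method": "send_rows", "body": {"hand": [40,40], "dp": [[0,0,0],[0,0,0]], "twist": [[0,0,0],[0,0,0]]}}

```text
clock: 13.28
position: [589.4, 22.9, 194.4]
orientation: [-0.001, 0.695, 0.719, -0.004]
wrist_force: [-0.5, 0.3, -5.4]
opening: 44.1
```

Run:
```python
from h import *
go(H(0,-39.5),165,92)
im,W=cloud("wrist");save("w4.png",im);Z=W[...,2];P=toH(W)
r=(abs(P[...,0])<60)&(abs(P[...,1])<95)
def st(m,n):
    if m.sum()>5: print(n,m.sum(),np.percentile(P[m],[1,50,99],axis=0).round(1).tolist(),np.median(Z[m]).round(1))
st(r&(Z>56)&(Z<64)&(im.min(-1)>110),"rim");st(r&(Z>77)&(Z<82),"can");st(r&(Z>70)&(Z<76.5)&(P[...,1]>25),"batt");st(r&(Z>90)&(Z<225),"packside")
im2,W2=cloud("side");Q=toH(W2);z=W2[...,2];m=(abs(Q[...,0])<45)&(abs(Q[...,1]+39.5)<40)&(im2.max(-1)<80)
for a in range(100,250,10):
    k=m&(abs(z-a)<5)
    if k.sum()>4: print(a,np.percentile(Q[k],[5,50,95],axis=0).round(1).tolist())
out=im;out[:200,:200]=cv2.resize(im2[170:270,270:370],(200,200))
save("w4.png",out)
```

```text
dp [ 1.1  0.5 29.4] twist [-0.047  0.031 -0.015] t 13.275 F [-0.5  0.3 -5.4] open 44.1 H [ -0.3 -40.4] [589.4  22.9 194.4]
rim 1924 [[-40.1, -83.0], [-35.9, 13.1], [40.2, 82.5]] 59.7
can 1675 [[-22.1, -7.9], [-4.1, 12.2], [21.5, 54.4]] 79.4
batt 3924 [[-32.9, 30.7], [-2.9, 53.6], [29.3, 77.5]] 74.8
packside 3212 [[-32.1, -73.2], [-31.7, -40.5], [-9.1, -7.8]] 199.2
110 [[-26.8, -19.8], [-10.3, -18.1], [6.4, -15.9]]
120 [[-30.3, -20.2], [-3.6, -17.3], [26.6, -14.3]]
130 [[-30.6, -20.3], [-1.6, -17.9], [25.3, -15.2]]
140 [[-30.7, -20.3], [-1.6, -17.6], [27.4, -15.1]]
150 [[-28.4, -20.7], [-2.0, -18.0], [26.8, -15.6]]
160 [[-30.9, -20.7], [-2.3, -17.8], [26.5, -14.7]]
170 [[-31.0, -21.4], [-2.5, -17.9], [26.2, -15.7]]
180 [[-31.1, -21.5], [-5.2, -17.6], [25.3, -15.4]]
190 [[-31.3, -21.3], [-3.1, -17.2], [27.7, -14.2]]
200 [[-32.5, -26.6], [-11.1, -17.2], [27.3, -14.8]]
210 [[-33.4, -37.0], [-13.8, -17.4], [27.0, -15.6]]
220 [[-33.3, -38.9], [-11.6, -17.2], [27.8, -15.1]]
230 [[-31.8, -20.5], [-11.8, -17.4], [26.2, -14.9]]
240 [[-30.4, -57.7], [-11.9, -29.3], [28.0, -16.7]]
```

View pics/w4.png

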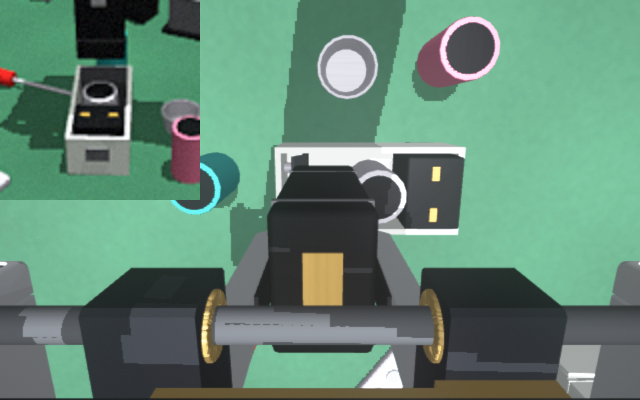

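Side inset shows the pack upright above the slot. Wrist view: row tight, with the block at H y 30.7–77.5 and the can against it. I'll enter biased about 1.5 mm toward the plate.

Request:
{"method": "send_rows", "body": {"hand": [40,40,40,40,40], "dp": [[-0.4,0.5,12],[-0.4,0.5,24],[-0.4,0.5,34],[-0.4,0.5,40],[-0.4,0.5,40]], "twist": [[0,0,0],[0,0,0],[0,0,0],[0,0,0],[0,0,0]], "grip_force": 55}}

```text
clock: 14.0
position: [589.4, 22.7, 153.7]
orientation: [-0.001, 0.695, 0.719, -0.004]
wrist_force: [0.2, 1.2, -4.6]
opening: 44.2
```

```bash
python3 -c "
from h import *
go(H(0,-41),140,92)"
```

```text
dp [-0.3  0.4 13.7] twist [-0.055  0.029 -0.012] t 14.0 F [ 0.2  1.2 -4.6] open 44.2 H [ -0.3 -40.6] [589.4  22.7 153.7]
```

Request:
{"method": "send_rows", "body": {"hand": [40,40,40,40], "dp": [[-0.2,0.4,5],[-0.2,0.4,10],[0,0.4,14],[0,0.4,14]], "twist": [[0,0,0],[0,0,0],[0,0,0],[0,0,0]]}}

```text
clock: 14.5
position: [590.6, 24.0, 140.8]
orientation: [-0.001, 0.695, 0.719, -0.002]
wrist_force: [0.0, 4.8, -0.9]
opening: 43.6
```

Request:
{"method": "send_rows", "body": {"hand": [40,40,40,40,40], "dp": [[0.2,0,4],[0.4,0,8],[0.6,0,12],[0.8,0,15],[0.8,0,15]], "twist": [[0,0,0],[0,0,0],[0,0,0],[0,0,0],[0,0,0]]}}

```text
clock: 15.12
position: [591.8, 24.3, 127.6]
orientation: [0.0, 0.695, 0.719, -0.002]
wrist_force: [-0.7, 0.0, 5.9]
opening: 43.5
```

```bash
python3 -c "
from h import *
go(H(0,-39.5),88,92)"
```

```text
dp [-0.3 -2.1 39.6] twist [-0.014  0.018 -0.012] t 15.125 F [-0.7  0.   5.9] open 43.5 H [  2.2 -39.1] [591.8  24.3 127.6]
```

Request:
{"method": "send_rows", "body": {"hand": [40,40,40,40,40,40], "dp": [[0,-1,3],[0,-1.8,8],[0,-2,13],[0,-2,18],[0,-2,22],[0,-2,22]], "twist": [[0,0,0],[0,0,0],[0,0,0],[0,0,0],[0,0,0],[0,0,0]]}}

```text
clock: 15.88
position: [589.7, 24.2, 104.7]
orientation: [0.0, 0.695, 0.719, -0.002]
wrist_force: [2.8, 1.5, -0.6]
opening: 43.9
```

```bash
python3 -c "
from h import *
go(H(0,-39.5),88,92)"
```

```text
dp [-0.3  0.  16.7] twist [-0.014  0.017 -0.013] t 15.875 F [ 2.8  1.5 -0.6] open 43.9 H [  0.  -39.1] [589.7  24.2 104.7]
```

Request:
{"method": "send_rows", "body": {"hand": [40,40,40,40,40,40], "dp": [[0,0,5],[0,0,10],[0,0,13],[0,0,15],[0,0,17],[0,0,17]], "twist": [[0,0,0],[0,0,0],[0,0,0],[0,0,0],[0,0,0],[0,0,0]]}}

```text
clock: 16.62
position: [589.5, 24.2, 87.6]
orientation: [-0.0, 0.695, 0.719, -0.002]
wrist_force: [0.2, 0.6, 4.3]
opening: 43.6
```

Request:
{"method": "send_rows", "body": {"hand": [40,40,40], "dp": [[0,0,1],[0,0,2],[0,0,2]], "twist": [[0,0,0],[0,0,0],[0,0,0]]}}

```text
clock: 17.0
position: [589.7, 24.1, 87.5]
orientation: [-0.0, 0.695, 0.719, -0.002]
wrist_force: [-4.2, 1.2, 14.7]
opening: 43.3
```

```bash
python3 -c "
from h import *
go(H(0,-39.5),88,92)"
```

```text
dp [-0.3 -0.  -0.5] twist [-0.021  0.018 -0.011] t 17.0 F [-4.2  1.2 14.7] open 43.3 H [  0.  -39.2] [589.7  24.1  87.5]
```

It stalled at z 87.5, which is floor height, with about 20 N of contact. Releasing and rising.

Request:
{"method": "send_rows", "body": {"hand": [70,70,70,70,70], "dp": [[0,0,0],[0,0,0],[0,0,0],[0,0,0],[0,0,0]], "twist": [[0,0,0],[0,0,0],[0,0,0],[0,0,0],[0,0,0]]}}

```text
clock: 17.62
position: [589.6, 24.1, 87.3]
orientation: [-0.0, 0.695, 0.719, -0.002]
wrist_force: [0.1, -0.4, 0.1]
opening: 69.9
```

Request:
{"method": "send_rows", "body": {"hand": [70,70,70,70,70,70,70,70], "dp": [[0,0,-10],[0,0,-30],[0,0,-70],[0,0,-115],[0,-40,-150],[0,-90,-160],[0,-110,-160],[0,-110,-160]], "twist": [[0,0,0],[0,0,0],[0,0,0],[0,0,0],[0,0,0],[0,0,0],[0,0,0],[0,0,0]]}}

```text
clock: 18.62
position: [480.0, 20.9, 249.6]
orientation: [0.001, 0.695, 0.719, -0.001]
wrist_force: [0.8, -0.0, 1.3]
opening: 69.8
```

Run:
```python
from h import *
go(H(0,-39.5),88,92)
im,W=cloud("wrist");Z=W[...,2];P=toH(W)
r=(abs(P[...,0])<60)&(abs(P[...,1])<95)
def st(m,n):
    if m.sum()>5:
        q=cv2.minAreaRect(P[m].astype(np.float32));print(n,m.sum(),np.percentile(P[m],[1,50,99],axis=0).round(1).tolist(),np.median(Z[m]).round(1),np.round(q[0]+q[1],1),round(q[2],1))
st(r&(Z>56)&(Z<64)&(im.min(-1)>110),"rim");st(r&(Z>77)&(Z<82),"can");st(r&(Z>70)&(Z<76.5)&(P[...,1]>25),"batt");st(r&(Z>128)&(Z<145),"packtop")
st(r&(P[...,1]<-60)&(Z>64)&(Z<75),"lip")
m=r&(Z>130)&(Z<142);q=W[m];A=np.c_[q[:,:2]-q[:,:2].mean(0),np.ones(len(q))];print("top tilt",np.linalg.lstsq(A,q[:,2],rcond=None)[0])
im2,W2=cloud("side")
out=np.vstack([im,np.hstack([cv2.resize(im2[180:280,260:420],(320,200))]*2)]);save("w5.png",out)
```

```text
dp [ -0.2 109.7 161.6] twist [ 0.001  0.023 -0.013] t 18.625 F [ 0.8 -0.   1.3] open 69.8 H [-109.7  -38.6] [480.   20.9 249.6]
rim 1095 [[-40.5, -83.1], [-36.1, -34.5], [36.0, 83.0]] 59.5 [ -2.2   0.3  77.4 167.6] 0.0
can 1408 [[-31.7, -52.5], [-1.9, 6.0], [22.2, 28.6]] 79.4 [-15.4 -10.9  93.4  47.5] 48.2
batt 513 [[-31.5, 30.5], [11.4, 37.0], [27.2, 76.1]] 74.8 [-1.8 54.6 57.2 54.8] 7.3
packtop 1313 [[-31.8, -60.8], [-20.9, -39.7], [-7.7, -17.9]] 134.6 [-19.5 -39.3  43.4  25.6] 89.5
lip 297 [[-33.2, -73.8], [-3.5, -70.9], [30.1, -67.2]] 68.4 [ -0.9 -70.9  13.3  65.1] 82.4
top tilt [6.94252660e-02 4.47587121e-03 1.34448473e+02]
```

View pics/w5.png

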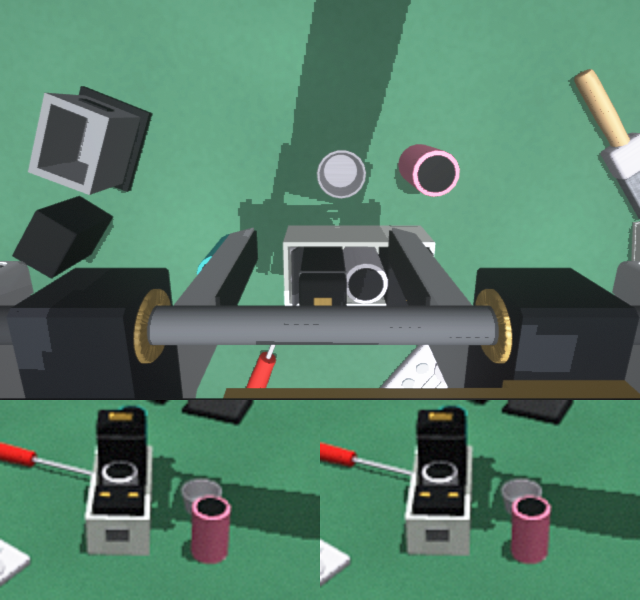

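Pack top is at z 134.6 (135 expected) and y -39.4 (target -39.5), and the row is tight. The x tilt fit includes some edge pixels, so I'll clear the arm and check from above.

Request:
{"method": "send_rows", "body": {"hand": [70,70,70,70,70,70], "dp": [[60,-30,-20],[120,-50,-40],[180,-60,-40],[240,-60,-40],[290,-60,-40],[290,-60,-40]], "twist": [[0,0,0],[0,0,0],[0,0,0],[0,0,0],[0,0,0],[0,0,0]]}}

```text
clock: 19.48
position: [411.1, 312.0, 287.5]
orientation: [0.0, 0.693, 0.721, -0.002]
wrist_force: [-0.2, -0.7, 0.4]
opening: 70.1
```

Run:
```python
from h import *
im,W=cloud("top");Z=W[...,2];P=toH(W);B=np.load("/tmp/top.npz")
m=(abs(P[...,0])<60)&(abs(P[...,1])<95)&(Z>132)&(Z<139)
q=np.c_[P[m],Z[m]];r=cv2.minAreaRect(q[:,:2].astype(np.float32));print("pack",len(q),r)
e=q[(abs(q[:,0])<28)];A=np.c_[e[:,:2]-e[:,:2].mean(0),np.ones(len(e))];print("tilt",np.linalg.lstsq(A,e[:,2],rcond=None)[0])
d=np.abs(im.astype(int)-B["im"]).max(-1)
out=im[140:280,100:480];save("top1.png",cv2.resize(out,(760,280)))
```

```text
pack 581 ((-1.3730602264404297, -38.251220703125), (42.94871139526367, 63.66410827636719), 87.7809066772461)
tilt [1.05259292e-02 1.11065040e-03 1.35512691e+02]
```

View pics/top1.png

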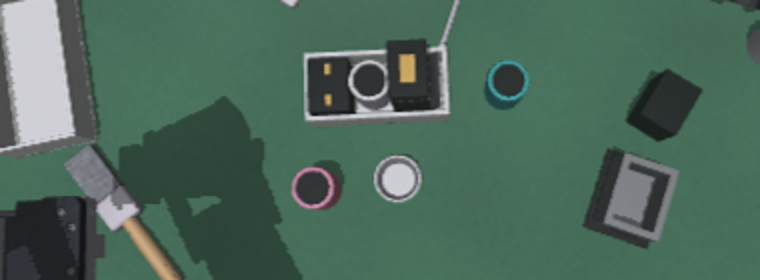

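The picture shows a tight row: block (328,85), can (369,80), pack (408,73). The cup (636,190) is empty and the bystanders are where they were. Tilt is about 0.01. Handing in.

```bash
python3 -c "
from h import *
print(env.hand_in())"
```

```text
the job is handed in; nothing more can be done
None
```

The lamp housing is packed and handed in at about 19.5 s on the robot's clock (limit 61 s). I slid the can and battery block together against the plain end wall, pulled the pack straight up out of the cup, and pressed it down between the can and the sprung plate.

**Pushing:** the push on the can and block stalled at about 12 N. Pressing the pack down stopped at floor height with about 20 N of contact.

**Pack:** its top is at 134.6–135.5 mm (135 expected), and it stands upright to within about 0.01 rad. Its centre along the housing is at y = -39.4 mm by the wrist camera and -38.3 mm by the top camera, against a target of -39.5. The cameras agree within their roughly 2 mm calibration.

**Bystanders:** the tin, the spare block, the brush and the visible tip of the driver looked unmoved in the last top view. The spare can was at the edge of that crop, so I did not check it closely.

**Checks that disagreed:**
- The block's first position after the push read about 2 mm short of the wall. Later wrist views put it tight.
- A wrist-camera tilt estimate of 0.07 came from a partly hidden pack top. The clear top view gave 0.01.

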